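# Tidy the marbling bench

## Task

Sort the five things left on the marbling bench into their trays: stand the two small ink jars in the two-bay wooden box, one in each bay, lay the two loose jar lids flat side by side in the shallow metal tray, and lay the brush flat in the long wooden brush tray. Keep the ink jars upright all the time and leave the two big paint pots where they stand.

Things in the scene. Friction and masses are not known exactly. Their poses are not given: they have to be found in the camera images.
- jar_a: A small closed ink jar: an upright glass cylinder 42 mm across, filled with dark ink, with a white cap of the same width, 65 mm tall over all. Origin: centre of its underside, z up. Both jars are alike. Rigid, 80 to 170 g.
- jar_b: A small closed ink jar: an upright glass cylinder 42 mm across, filled with dark ink, with a white cap of the same width, 65 mm tall over all. Origin: centre of its underside, z up. Both jars are alike. Rigid, 80 to 170 g.
- lid_a: A loose brass-coloured (grey disc on top) screw-top jar lid without a jar: a flat round disc 52 mm across and 18 mm thick, lying flat. Origin: centre of its underside, z up. Both lids are alike. Rigid, 20 to 45 g.
- lid_b: A loose brass-coloured (grey disc on top) screw-top jar lid without a jar: a flat round disc 52 mm across and 18 mm thick, lying flat. Origin: centre of its underside, z up. Both lids are alike. Rigid, 20 to 45 g.
- brush: A flat brush 150 mm long and 14 mm thick, lying flat. Its dark wooden handle, 16 mm wide, runs from x = -75 to +25 mm of its own x axis; the steel ferrule and the black head, 24 mm wide, from +25 to +75 mm. Origin: at its middle, on the underside, near the centre of mass; z up. Rigid, 28 to 56 g.
- jar_tray: Open wooden box, 80 x 155 mm outside and 30 mm tall, walls and floor 5 mm thick, with one wall 5 mm thick across its middle, as tall as the outer walls, that parts it into two bays of 70 x 70 mm; their centres lie 38 mm either side of the origin along its y axis. Fixed to the table. Origin: centre of its underside, on the table; z up; its long side runs along its own y axis.
- lid_tray: Shallow aluminium tray, 112 x 160 mm outside, 10 mm tall, walls and floor 4 mm thick, no dividing wall. Fixed to the table. Origin: centre of its underside, on the table; z up; its long side runs along its own y axis.
- brush_tray: Long wooden tray, 90 x 190 mm outside, 16 mm tall, walls and floor 5 mm thick, no dividing wall. Fixed to the table. Origin: centre of its underside, on the table; z up; its long side runs along its own y axis.
- pot_left: A large open glass paint pot, 80 mm across and 90 mm tall, that stands loose beside the work and is not part of the job. Origin: centre of its underside.
- pot_right: A large open glass paint pot, 80 mm across and 90 mm tall, that stands loose beside the work and is not part of the job. Origin: centre of its underside.
Things that resemble listed ones, but are neither listed nor needed, are in the scene too. What is meant by the brush is not pink, and is the smaller of those in its own colour.

How it is judged:
By the outcome, as a careful person would: the job done as asked, in the order asked, and still so for the second after the job is handed in, with the robot touching nothing.
It also fails if it takes over 128 s, if anything falls off the work surface, if the arm or the gripper's body presses on something with over 40 N, if the wrist force passes 120 N, or if a joint passes its speed limit or range.

## Robot

A 6-joint arm with a two-finger parallel gripper is mounted at the origin on the work surface. World frame = base frame: x ahead of the robot, y to its left, z up, the work surface at z = 0. Lengths are in m, angles in rad, forces in N, time in s.
With the tool pointing down it reaches from about 0.375 to 0.9 m from the base axis. Payload 3.1 kg.
Tool frame: the origin (TCP) lies between the finger pads; the fingertips stand manip.finger_overhang ahead of it and the grasp point (between the pads) lies 5 mm behind it (manip.finger_overhang is the distance from the TCP to the fingertips, in m); z points along the fingers, y is the line along which they close (so a half turn about z gives the same grasp; the last joint's range is limited). The gripper opens to 85 mm and grips with 20 to 120 N. Pads are 22 mm wide; open, the fingers measure 114 mm over their backs; the gripper's body (76 mm by 85 mm) begins 54 mm behind the grasp point. The pads swing forward as they close: fully open they stand 13 mm farther back than shut.
Start: joints at [-1.391, 0.527, 1.433, -0, 1.181, -0.178], TCP at [0.219, -0.585, 0.245] pointing down, gripper open.
Joint ranges: [-3.08, 3.08], [-0.75, 2.2], [0.22, 2.44], [-1.43, 4.57], [0, 2.65], [-2.85, 2.85]. Speed limits (rad/s): [2.79, 2.79, 3.14, 3.14, 3.14, 3.14].

## Interface

Orientations are given as a unit quaternion [x, y, z, w].
In Python, from station import manip gives the robot as it stands.
- The arm moves only by the tool drive_tool, never from a script. Its argument "plan" is a list of rows, each a list of 7 numbers: the shift along the tool's x, y, z in m, then the turn, a rotation vector about the tool's x, y, z in degrees, then the opening, from -1 (shut) to 1 (fully open). In form: [[x, y, z, wx, wy, wz, gripper], ...]. A call has 1 to 10 rows; each row shifts and turns the commanded pose from where the row before left it, along the tool's axes as they then stand; what a row does not reach is not made up. A row lasts 1/10 s, in which the tool goes at most 50 mm and 8.59 degrees, less where a joint would pass 70% of its speed; a pose out of reach is approached as far as the arm can. A call is refused whole if a number of a shift passes 0.05 or a number of a turn 8.59, either way. A call with a gripper value outside its range is refused whole. The fingers move at their own pace and stop on an object; "newtons" is the grip in N (left out, the last holds). Time passes only in rows, so rows that do not move let the fingers close. It gives the time, the measured TCP pose, the force, the opening and the grip force at its end, in the units of the state.
- manip.sense(): the state, without advancing time (a new reading comes with each control period).
- manip.snapshot(name): name is "scene" or "top" or "wrist"; returns a dict with "image" (384x512x3 uint8, red, green, blue), "z_map" (384x512 float32, m along the optical axis (not along the pixel's ray), 0 where there is no reading), "fov_y" (degrees; the focal length in pixels is half the picture's height over the tangent of half this angle, whatever the lens; pixels are square), "cx", "cy" (the principal point, pixels), "extrinsics" (4x4, takes a point from camera to world coordinates); the wrist camera has in their place "mount" (4x4, takes a point from camera to tool coordinates, whose origin is the TCP and whose axes are the flange's). Camera axes: x right, y up, looking along -z (the intrinsics and any distortion apply to the point x, -y, -z); pixel columns grow to the right and rows downward; lengths in m; the calibration is good to about 2 mm. A picture is of the moment at which its call begins: read the wrist's pose just before it.
- manip.sign_off(): hands the job in; it is judged then, once.
The state is a dict: "t": time; "q": joint angles; "qd": joint speeds; "tau": joint torques, N m; "tcp_pos": TCP position; "tool_rot": TCP orientation; "force": force on the tool from outside, world axes, zero at the start; "ft_torque": the same for the moment, N m; "finger_gap": opening from 0.0 (shut) to 1.0 (fully open); "gripper_force": force on a finger pad.
Only numpy, scipy, OpenCV 4.12 (cv2) and the standard library are available. Lean on these libraries where they do the work, as an engineer would, in place of code of your own. Each camera call takes 0.05 s, during which the arm holds its last target. There are 200 camera calls.

## Working session

There is one attempt and no reset: what is moved stays moved. The work goes in short steps, Python scripts to look and compute and a tool call to move; the robot and the scene stay as the last step left them, time stands still between calls to the robot, and variables do not carry over. Pictures are saved under pics/ and viewed, at most 15 in all, crops included, and the job is handed in when it is done.

Besides the shell and the picture viewer there is one more tool, called after ">>>" as name(argument=value, ...) on one line, values as JSON. drive_tool: Moves the arm, as the interface text tells. Its arguments: {"type":"object","properties":{"plan":{"type":"array"},"newtons":{"type":"number"}},"required":["plan"]}

```bash
ls; mkdir -p pics
python3 - <<'E'
from station import manip
import cv2,numpy as np
print(manip.finger_overhang); s=manip.sense(); print(s)
for n in("top","scene"):
    d=manip.snapshot(n); cv2.imwrite(f"pics/{n}0.png",cv2.resize(d["image"][:,:,::-1],(800,600),interpolation=cv2.INTER_CUBIC)); np.savez(f"{n}0.npz",**d)
    print(n,{k:v for k,v in d.items() if k not in("image","z_map")}, (d["z_map"]>0).mean())
E
```

```text
pics
0.014
{'t': 0.0, 'q': array([-1.39147933e+00,  5.28500207e-01,  1.43392392e+00,  2.34890364e-05,
        1.18138233e+00, -1.78500776e-01]), 'qd': array([ 2.46480697e-04, -9.88088125e-05,  5.75035261e-04, -1.13724297e-03,
       -2.56064587e-04,  1.19469855e-03]), 'tau': array([ 4.26637971e-04, -4.42348516e+01, -1.78026778e+01, -1.21793842e-04,
        8.56889295e-03, -9.62440538e-06]), 'tcp_pos': array([ 0.21880187, -0.58470972,  0.24430579]), 'tool_rot': array([ 9.84038641e-01,  1.77951473e-01,  1.04085454e-05, -1.10690488e-03]), 'force': array([ 0.29006092,  0.09304217, -0.01474943]), 'ft_torque': array([-0.03103272, -0.07455395,  0.02828526]), 'gripper_force': 0.0, 'finger_gap': 1.001397934105331}
top {'fov_y': 42.312432436899314, 'cx': 258.1101431989613, 'cy': 192.58237303341485, 'extrinsics': array([[-0.02380339,  0.99645143, -0.08073386,  0.3467072 ],
       [-0.99961693, -0.02486393, -0.01215629, -0.00610783],
       [-0.01412052,  0.08041357,  0.99666156,  1.54125371],
       [ 0.        ,  0.        ,  0.        ,  1.        ]])} 0.9960886637369791
scene {'fov_y': 48.927917821224696, 'cx': 252.2601795862553, 'cy': 191.26902950546162, 'extrinsics': array([[-0.5918942 , -0.51881392,  0.61684145,  1.24866903],
       [ 0.80578096, -0.3624106 ,  0.46837549,  0.6032471 ],
       [-0.01944985,  0.77426783,  0.63255911,  0.8408241 ],
       [ 0.        ,  0.        ,  0.        ,  1.        ]])} 0.9959818522135416
```

View pics/top0.png

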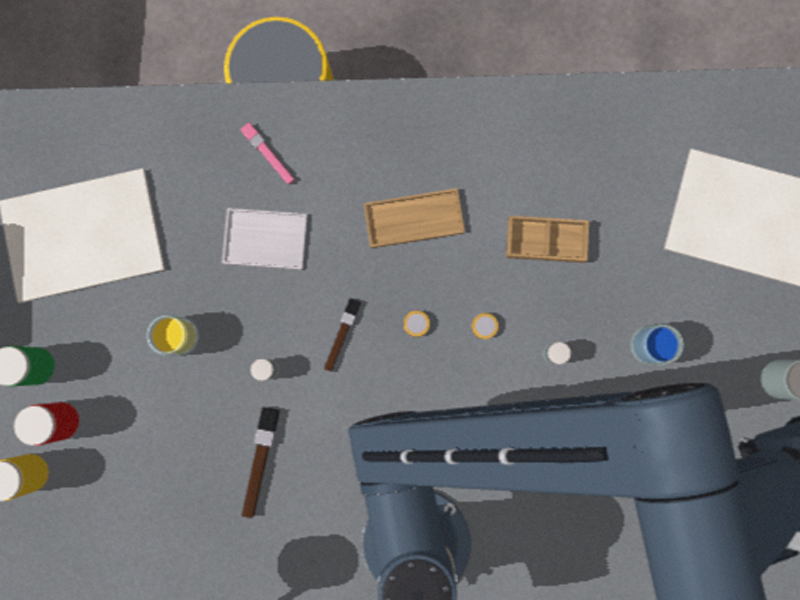

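View pics/scene0.png

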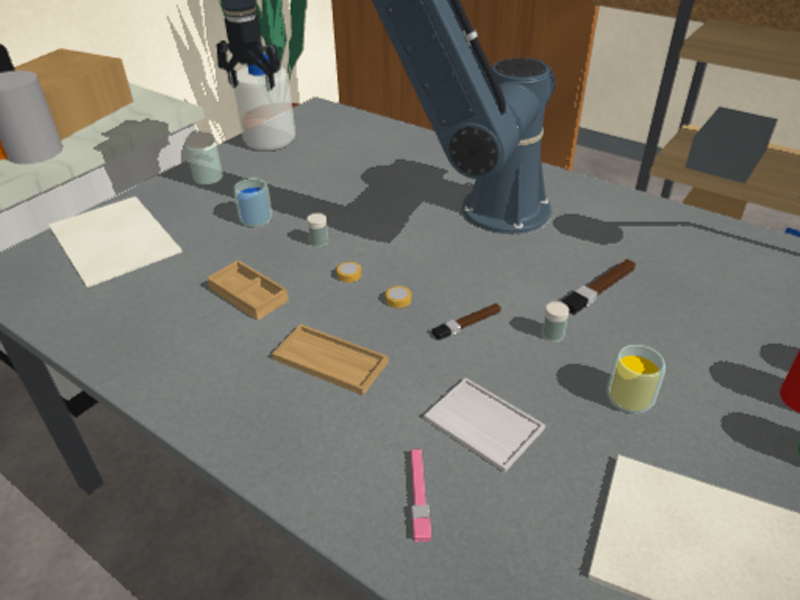

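The top view shows these candidates:
- **Jars:** white caps at (262,370) and (559,352). The taller pots with white lids at the left, (20,365), (40,425) and (15,478), and the pale jar at (785,380) are too big.
- **Lids:** (417,323) and (485,325).
- **Brush:** small brown (343,335), large brown (260,462), pink (268,153). I choose the small brown one.
- **Trays:** lid tray (265,239), brush tray (415,218), two-bay box (548,239).
- **Pots:** (172,335) and (658,343).

Next I measure positions.

```bash
cat > h.py <<'E'
import numpy as np,cv2
from scipy.spatial.transform import Rotation as R
def f(d): return 192/np.tan(np.radians(float(d["fov_y"]))/2)
def ray(d,uv,T=None):
    T=d["extrinsics"] if T is None else T
    uv=np.atleast_2d(uv).astype(float); F=f(d)
    c=np.c_[(uv[:,0]-d["cx"])/F,-(uv[:,1]-d["cy"])/F,-np.ones(len(uv))]
    return T[:3,3],c@T[:3,:3].T
def plane(d,uv,z,T=None):
    o,r=ray(d,uv,T); return o+r*((z-o[2])/r[:,2])[:,None]
def cloud(d,T=None):
    v,u=np.mgrid[:384,:512]; o,r=ray(d,np.c_[u.ravel(),v.ravel()],T)
    return (o+r*d["z_map"].ravel()[:,None]).reshape(384,512,3)
def rect(P):
    (c,s,a)=cv2.minAreaRect((P[:,:2]*1000).astype(np.float32)); 
    if s[0]<s[1]: a+=90
    return np.round(c,1),np.round(sorted(s),1),round((a+90)%180-90,1)   # angle of long side
E
python3 - <<'E'
from h import *
d=dict(np.load("top0.npz")); C=cloud(d); im=d["image"]; hsv=cv2.cvtColor(im,cv2.COLOR_RGB2HSV)
print("table z",np.median(C[150:160,100:300,2]))
def roi(x0,x1,y0,y1):
    m=np.zeros((384,512),bool); m[int(y0/1.5625):int(y1/1.5625),int(x0/1.5625):int(x1/1.5625)]=1; return m
H,S,V=[hsv[...,i].astype(int) for i in range(3)]
def px(m): v,u=np.nonzero(m); return np.c_[u,v]
for n,b in dict(jarL=(240,285,350,390),jarR=(540,580,335,370)).items():
    m=roi(*b)&(V>190); p=px(m); q=px(roi(*b)&(C[...,2]>.055)); 
    print(n,len(p),plane(d,p.mean(0),.065).round(4),len(q),plane(d,q.mean(0),.065).round(4),rect(plane(d,p,.065)))
for n,b in dict(lidL=(398,436,305,342),lidR=(466,504,307,344)).items():
    m=roi(*b)&((S>90)&(V>120)); hull=cv2.convexHull(px(m).astype(np.int32)); M=np.zeros((384,512),np.uint8); cv2.fillPoly(M,[hull],1)
    p=px(M>0); q=px(roi(*b)&(C[...,2]>.012)); print(n,len(p),plane(d,p.mean(0),.015).round(4),len(q),C[roi(*b)&(C[...,2]>.012)].mean(0).round(4),rect(plane(d,p,.015)))
for n,b,z in(("jt",(500,600,205,270),.03),("bt",(355,475,180,255),.016),("lt",(215,315,200,275),.01)):
    m=roi(*b)&((V>150)&(S<40) if n=="lt" else (S>90)&(V>70)); p=px(m); print(n,rect(plane(d,p,z)), "cloud",rect(C[roi(*b)&(C[...,2]>z*.6)]))
for n,b in dict(brush=(315,368,290,378),big=(235,290,400,525)).items():
    q=roi(*b)&(C[...,2]>.007); print(n,rect(C[q]),C[q].mean(0), rect(plane(d,px(roi(*b)&(S>110)&(V<150)),.014)))
cv2.imwrite("pics/brush.png",cv2.resize(im[180:345,140:250,::-1],None,fx=3.6,fy=3.6,interpolation=cv2.INTER_CUBIC))
E
```

```text
table z 0.0015676133620811106
jarL 138 [[0.3431 0.2861 0.065 ]] 161 [[0.3435 0.2845 0.065 ]] (array([343.6, 285.7]), array([35.5, 35.9]), 88.7)
jarR 141 [[ 0.3609 -0.2791  0.065 ]] 163 [[ 0.3613 -0.281   0.065 ]] (array([ 361.2, -278.6]), array([35.4, 38.5]), -2.2)
lidL 228 [[ 0.4267 -0.0109  0.015 ]] 203 [ 0.426 -0.012  0.026] (array([426.8, -10.8]), array([46.2, 49.3]), 88.6)
lidR 234 [[ 0.4182 -0.1457  0.015 ]] 220 [ 0.4175 -0.1451  0.0392] (array([ 418.9, -145.9]), array([49.1, 49.3]), -1.8)
jt (array([ 585.3, -273. ]), array([ 82. , 156.7]), 84.9) cloud (array([ 521.1, -157.6]), array([152.3, 436.3]), -60.2)
bt (array([636.4, -12. ]), array([ 90.6, 188. ]), -82.1) cloud (array([519.6, -24.9]), array([213.2, 344.3]), 1.8)
lt (array([604.3, 289.4]), array([113.8, 162.3]), 84.3) cloud (array([546.5, 164.4]), array([201.5, 485.2]), 63.0)
brush (array([409.9,  91.8]), array([167.1, 198. ]), 89.0) [0.41165098 0.13091335 0.04096399] (array([383.5, 147.1]), array([12.6, 94.5]), -22.9)
big (array([249.5, 221.5]), array([212. , 447.4]), -41.5) [0.17314829 0.29465354 0.03816957] (array([126.6, 310.4]), array([ 20.6, 137.1]), -12.7)
```

View pics/brush.png

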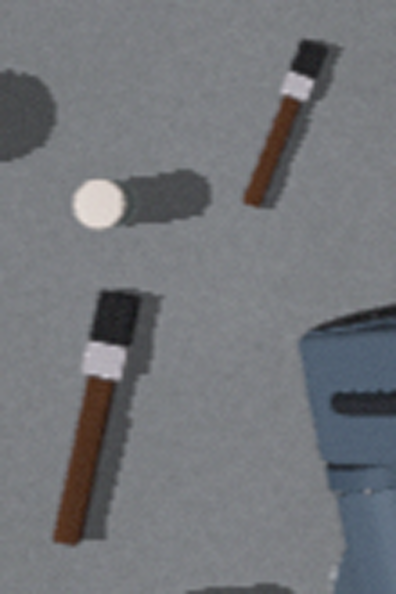

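The crop confirms two brown brushes: the small one at about (286,125) is the target and the big one at about (97,415) is not. The jar cap is at (98,203). I'll move over the right jar and turn to yaw 85°.

>>> drive_tool(plan=[[0.024, -0.0237, 0.0045, 0, 0, 0, 1], [0.024, -0.0237, 0.0045, 0, 0, 0, 1], [0.024, -0.0237, 0.0045, 0, 0, 0, 1], [0.024, -0.0237, 0.0045, 0, 0, 0, 1], [0.024, -0.0237, 0.0045, 0, 0, 0, 1], [0.024, -0.0237, 0.0045, 0, 0, 0, 1], [0.024, -0.0237, 0.0045, 0, 0, 0, 1], [0.024, -0.0237, 0.0045, 0, 0, 0, 1], [0.024, -0.0237, 0.0045, 0, 0, 0, 1], [0.024, -0.0237, 0.0045, 0, 0, 0, 1]])

```text
t: 1.1
tcp_pos: [0.361, -0.278, 0.2]
tool_rot: [0.984, 0.178, -0.0, -0.0]
force: [0.7, 0.4, -0.3]
finger_gap: 1.0
gripper_force: 0.0
```

>>> drive_tool(plan=[[0, 0, 0, 0, 0, -8, 1], [0, 0, 0, 0, 0, -8, 1], [0, 0, 0, 0, 0, -8, 1], [0, 0, 0, 0, 0, -8, 1], [0, 0, 0, 0, 0, -8, 1], [0, 0, 0, 0, 0, -8, 1], [0, 0, 0, 0, 0, -8, 1], [0, 0, 0, 0, 0, -8, 1], [0, 0, 0, 0, 0, 0, 1], [0, 0, 0, 0, 0, 0, 1]])

```text
t: 2.1
tcp_pos: [0.3606, -0.2792, 0.2002]
tool_rot: [0.741, 0.671, 0.0, -0.0]
force: [0.2, 0.0, 0.3]
finger_gap: 1.004
gripper_force: 0.0
```

```bash
cat >> h.py <<'E'
def yaw(s): x=R.from_quat(s["tool_rot"]).as_matrix()[:,0]; return np.degrees(np.arctan2(x[1],x[0]))
def wT(s,d):
    T=np.eye(4); T[:3,:3]=R.from_quat(s["tool_rot"]).as_matrix(); T[:3,3]=s["tcp_pos"]; return T@d["mount"]
def go(s,p,y=None):
    r=R.from_quat(s["tool_rot"]).as_matrix(); v=r.T@(np.array(p)-s["tcp_pos"])
    print("tcp",s["tcp_pos"].round(4),"yaw",yaw(s).round(1),"t",round(s["t"],1),"gap",round(s["finger_gap"],2),"| shift",v.round(4),"wz",None if y is None else round(yaw(s)-y,1))
E
python3 - <<'E'
from h import *
from station import manip
s=manip.sense(); d=manip.snapshot("wrist"); print(d["mount"].round(3),d["fov_y"]); T=wT(s,d); go(s,[.3609,-.2791,.047],85)
cv2.imwrite("pics/w1.png",d["image"][:,:,::-1]); C=cloud(d,T); m=(C[...,2]>.05)&(C[...,2]<.08)&(d["image"].min(2)>150)
n,l,st,c=cv2.connectedComponentsWithStats(m.astype(np.uint8))
for i in range(1,n):
    if st[i,4]>200: print(c[i].round(),st[i,4],plane(d,c[i],.065,T).round(4),np.median(C[l==i],0).round(4),rect(C[l==i]))
E
```

```text
[[-0.001  0.955  0.298  0.075]
 [ 1.     0.001  0.     0.   ]
 [-0.     0.298 -0.955 -0.13 ]
 [ 0.     0.     0.     1.   ]] 71.06239302091141
tcp [ 0.3606 -0.2792  0.2002] yaw 84.3 t 2.1 gap 1.0 | shift [1.000e-04 3.000e-04 1.532e-01] wz -0.7
[260. 183.] 1300 [[ 0.3609 -0.2786  0.065 ]] [ 0.3609 -0.2785  0.0658] (array([ 360.4, -279.9]), array([40.3, 40.8]), 85.3)
```

View pics/w1.png

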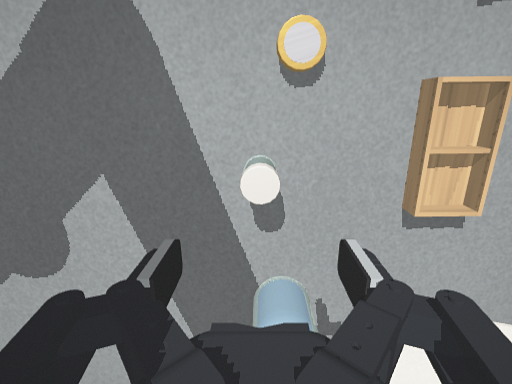

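The wrist view shows the jar cap at (260,183), centred between the fingers, and the box at the right. I'll descend and grip.

>>> drive_tool(plan=[[0, 0, 0.02, 0, 0, 0, 1], [0, 0, 0.02, 0, 0, 0, 1], [0, 0, 0.02, 0, 0, 0, 1], [0, 0, 0.02, 0, 0, 0, 1], [0, 0, 0.02, 0, 0, 0, 1], [0, 0, 0.02, 0, 0, 0, 1], [0, 0, 0.02, 0, 0, 0, 1], [0, 0, 0.01, 0, 0, 0, 1], [0, 0, 0, 0, 0, 0, 1], [0, 0, 0, 0, 0, 0, 1]], newtons=30)

```text
t: 3.15
tcp_pos: [0.3609, -0.2795, 0.0505]
tool_rot: [0.74, 0.672, -0.0, 0.0]
force: [-0.7, -0.3, 0.6]
finger_gap: 0.999
gripper_force: 0.0
```

>>> drive_tool(plan=[[0, 0, 0, 0, 0, 0, 0], [0, 0, 0, 0, 0, 0, -0.2], [0, 0, 0, 0, 0, 0, -0.4], [0, 0, 0, 0, 0, 0, -0.6], [0, 0, 0, 0, 0, 0, -0.8], [0, 0, 0, 0, 0, 0, -1], [0, 0, 0, 0, 0, 0, -1], [0, 0, 0, 0, 0, 0, -1], [0, 0, 0, 0, 0, 0, -1], [0, 0, 0, 0, 0, 0, -1]], newtons=30)

```text
t: 4.15
tcp_pos: [0.3609, -0.2796, 0.051]
tool_rot: [0.74, 0.672, -0.0, 0.001]
force: [-0.3, 1.0, 6.2]
finger_gap: 0.477
gripper_force: 29.8
```

>>> drive_tool(plan=[[0, 0, -0.005, 0, 0, 0, -1], [0, 0, -0.015, 0, 0, 0, -1], [0, 0, -0.015, 0, 0, 0, -1], [0, 0, -0.015, 0, 0, 0, -1], [0, 0, -0.01, 0, 0, 0, -1], [0, 0, -0.01, 0, 0, 0, -1], [0, 0, 0, 0, 0, 0, -1]])

```text
t: 4.85
tcp_pos: [0.3611, -0.2798, 0.1213]
tool_rot: [0.74, 0.672, -0.0, 0.001]
force: [0.3, -0.8, -1.3]
finger_gap: 0.483
gripper_force: 30.8
```

Run:
```python
from h import *
from station import manip
s=manip.sense(); print(s["gripper_force"],s["force"].round(2))
d=manip.snapshot("wrist"); T=wT(s,d); im=d["image"]; cv2.imwrite("pics/w2.png",im[:,:,::-1])
hsv=cv2.cvtColor(im,cv2.COLOR_RGB2HSV).astype(int); C=cloud(d,T)
m=(hsv[...,1]>70)&(C[...,2]>.024)&(C[...,2]<.036)&(C[...,0]>.5); print("rim",m.sum(),rect(C[m]) if m.any() else "")
go(s,[.5887,-.2351,.12],84.9); go(s,[.5819,-.3109,.12],84.9)
```

```text
30.77895015478134 [ 0.33 -0.78 -1.28]
rim 2911 (array([ 570.7, -272.6]), array([ 51.9, 155.4]), 85.3)
tcp [ 0.3611 -0.2798  0.1213] yaw 84.5 t 4.8 gap 0.48 | shift [0.0663 0.2223 0.0016] wz -0.4
tcp [ 0.3611 -0.2798  0.1213] yaw 84.5 t 4.8 gap 0.48 | shift [-0.0098  0.2227  0.0017] wz -0.4
```

View pics/w2.png

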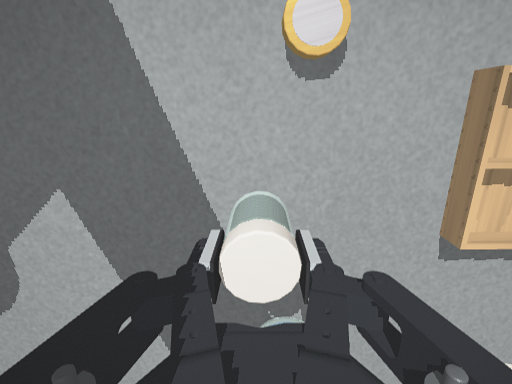

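The jar is held upright at (260,260) in the fingers. I'll carry it to the -y bay.

>>> drive_tool(plan=[[-0.001, 0.01, 0, 0, 0, 0, -1], [-0.001, 0.025, 0, 0, 0, 0, -1], [-0.001, 0.03, 0, 0, 0, 0, -1], [-0.001, 0.03, 0, 0, 0, 0, -1], [-0.001, 0.03, 0, 0, 0, 0, -1], [-0.001, 0.03, 0, 0, 0, 0, -1], [-0.001, 0.03, 0, 0, 0, 0, -1], [-0.001, 0.025, 0, 0, 0, 0, -1], [-0.002, 0.012, 0, 0, 0, -0.4, -1], [0, 0, 0, 0, 0, 0, -1]])

```text
t: 5.9
tcp_pos: [0.5828, -0.3106, 0.119]
tool_rot: [0.737, 0.675, 0.0, 0.0]
force: [-0.6, -0.5, -0.8]
finger_gap: 0.483
gripper_force: 30.8
```

>>> drive_tool(plan=[[0, 0, 0.01, 0, 0, 0, -1], [0, 0, 0.015, 0, 0, 0, -1], [0, 0, 0.015, 0, 0, 0, -1], [0, 0, 0.01, 0, 0, 0, -1], [0, 0, 0.007, 0, 0, 0, -1], [0, 0, 0.004, 0, 0, 0, -1], [0, 0, 0.002, 0, 0, 0, -1], [0, 0, 0, 0, 0, 0, -1], [0, 0, 0, 0, 0, 0, -1]])

```text
t: 6.8
tcp_pos: [0.5811, -0.3109, 0.0579]
tool_rot: [0.738, 0.675, 0.0, 0.001]
force: [-0.3, -0.1, -1.7]
finger_gap: 0.479
gripper_force: 30.8
```

Run:
```python
from h import *
from station import manip
s=manip.sense(); print(s["gripper_force"],s["force"].round(2)); go(s,[.5819,-.3109,.056],84.9)
d=manip.snapshot("wrist"); cv2.imwrite("pics/w3.png",d["image"][:,:,::-1])
```

```text
30.81896334886551 [-0.31 -0.1  -1.65]
tcp [ 0.5811 -0.3109  0.0579] yaw 84.9 t 6.8 gap 0.48 | shift [0.     0.0008 0.0019] wz -0.0
```

View pics/w3.png

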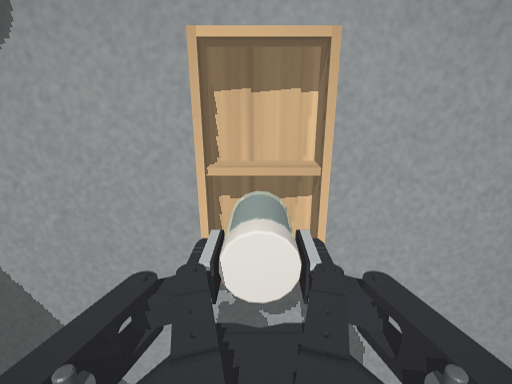

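The jar is over the lower bay at (260,260), clear of the walls. I'll set it down, release, rise and go to the left jar.

>>> drive_tool(plan=[[0, 0, 0.001, 0, 0, 0, -1], [0, 0, 0.0005, 0, 0, 0, -1], [0, 0, 0, 0, 0, 0, 0.1], [0, 0, 0, 0, 0, 0, 0.2], [0, 0, 0, 0, 0, 0, 0.4], [0, 0, 0, 0, 0, 0, 0.4], [0, 0, -0.02, 0, 0, 0, 0.4], [0, 0, -0.04, 0, 0, 0, 0.4], [0, 0, -0.04, 0, 0, 0, 1], [0, 0, -0.04, 0, 0, 0, 1]])

```text
t: 7.85
tcp_pos: [0.5805, -0.3104, 0.197]
tool_rot: [0.738, 0.675, -0.0, -0.0]
force: [0.5, -0.6, -1.0]
finger_gap: 1.0
gripper_force: 0.0
```

>>> drive_tool(plan=[[0.0287, -0.0145, 0, 0, 0, 0, 1], [0.0287, -0.0145, 0, 0, 0, 0, 1], [0.0287, -0.0145, 0, 0, 0, 0, 1], [0.0287, -0.0145, 0, 0, 0, 0, 1], [0.0287, -0.0145, 0, 0, 0, 0, 1], [0.0287, -0.0145, 0, 0, 0, 0, 1], [0.0287, -0.0145, 0, 0, 0, 0, 1], [0.0287, -0.0145, 0, 0, 0, 0, 1], [0.0287, -0.0145, 0, 0, 0, 0, 1], [0.0287, -0.0145, 0, 0, 0, 0, 1]])

```text
t: 8.85
tcp_pos: [0.4613, -0.0107, 0.1961]
tool_rot: [0.738, 0.675, 0.0, 0.0]
force: [-0.2, 0.3, 0.1]
finger_gap: 1.0
gripper_force: 0.0
```

>>> drive_tool(plan=[[0.0287, -0.0145, 0, 0, 0, 0, 1], [0.0287, -0.0145, 0, 0, 0, 0, 1], [0.0287, -0.0145, 0, 0, 0, 0, 1], [0.0287, -0.0145, 0, 0, 0, 0, 1], [0.0287, -0.0145, 0, 0, 0, 0, 1], [0.0287, -0.0145, 0, 0, 0, 0, 1], [0.0287, -0.0145, 0, 0, 0, 0, 1], [0.0287, -0.0145, 0, 0, 0, 0, 1], [0.0287, -0.0145, 0, 0, 0, 0, 1], [0, 0, 0, 0, 0, 0, 1]])

```text
t: 9.85
tcp_pos: [0.3534, 0.2595, 0.1961]
tool_rot: [0.736, 0.677, 0.0, -0.0]
force: [0.7, 0.1, -0.1]
finger_gap: 1.004
gripper_force: 0.0
```

```bash
cat > jar.py <<'E'
from h import *
from station import manip
s=manip.sense(); d=manip.snapshot("wrist"); T=wT(s,d)
C=cloud(d,T); m=(C[...,2]>.05)&(C[...,2]<.08)&(d["image"].min(2)>150)
n,l,st,c=cv2.connectedComponentsWithStats(m.astype(np.uint8))
for i in range(1,n):
    if st[i,4]>200: p=plane(d,c[i],.065,T)[0]; print(c[i].round(),st[i,4],p.round(4),np.median(C[l==i],0).round(4),rect(C[l==i])); go(s,[p[0],p[1],.05],85)
E
python3 jar.py
```

```text
[246. 158.] 1408 [0.3425 0.2877 0.065 ] [0.3426 0.2877 0.0658] (array([341.9, 287. ]), array([40.5, 40.8]), 85.5)
tcp [0.3534 0.2595 0.1961] yaw 85.2 t 9.8 gap 1.0 | shift [ 0.027  -0.0132  0.1461] wz 0.2
```

>>> drive_tool(plan=[[0.027, -0.0132, 0, 0, 0, 0, 1], [0, 0, 0.02, 0, 0, 0, 1], [0, 0, 0.02, 0, 0, 0, 1], [0, 0, 0.02, 0, 0, 0, 1], [0, 0, 0.02, 0, 0, 0, 1], [0, 0, 0.02, 0, 0, 0, 1], [0, 0, 0.02, 0, 0, 0, 1], [0, 0, 0.02, 0, 0, 0, 1], [0, 0, 0.006, 0, 0, 0, 1], [0, 0, 0, 0, 0, 0, 1]])

```text
t: 10.9
tcp_pos: [0.3442, 0.2843, 0.0493]
tool_rot: [0.738, 0.675, -0.001, -0.0]
force: [-0.5, -0.1, -0.6]
finger_gap: 1.003
gripper_force: 0.0
```

>>> drive_tool(plan=[[0, 0, 0, 0, 0, 0, 0], [0, 0, 0, 0, 0, 0, -0.2], [0, 0, 0, 0, 0, 0, -0.4], [0, 0, 0, 0, 0, 0, -0.6], [0, 0, 0, 0, 0, 0, -0.8], [0, 0, 0, 0, 0, 0, -1], [0, 0, 0, 0, 0, 0, -1], [0, 0, 0, 0, 0, 0, -1], [0, 0, 0, 0, 0, 0, -1]], newtons=30)

```text
t: 11.8
tcp_pos: [0.3443, 0.2853, 0.0507]
tool_rot: [0.738, 0.675, 0.001, 0.0]
force: [-0.7, -0.6, 5.5]
finger_gap: 0.481
gripper_force: 29.7
```

>>> drive_tool(plan=[[0, 0, -0.005, 0, 0, 0, -1], [0, 0, -0.015, 0, 0, 0, -1], [0, 0, -0.02, 0, 0, 0, -1], [0, 0, -0.02, 0, 0, 0, -1], [0, 0, -0.02, 0, 0, 0, -1], [0, 0, -0.02, 0, 0, 0, -1], [0, 0, -0.02, 0, 0, 0, -1], [0, 0, -0.01, 0, 0, 0, -1], [0, 0, 0, 0, 0, 0, -1]])

```text
t: 12.7
tcp_pos: [0.3447, 0.2855, 0.181]
tool_rot: [0.738, 0.675, 0.002, 0.001]
force: [0.2, 0.3, -0.8]
finger_gap: 0.48
gripper_force: 30.6
```

Run:
```python
from h import *
from station import manip
s=manip.sense(); print(s["gripper_force"],s["force"].round(2)); go(s,[.5887,-.2351,.13],84.9)
d=manip.snapshot("scene"); cv2.imwrite("pics/s2.png",d["image"][:,:,::-1])
```

```text
30.609191805124283 [ 0.23  0.25 -0.8 ]
tcp [0.3447 0.2855 0.181 ] yaw 84.9 t 12.7 gap 0.48 | shift [-0.497   0.2891  0.051 ] wz 0.0
```

View pics/s2.png

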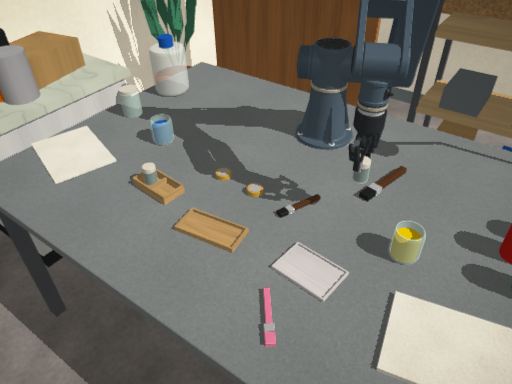

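The first jar stands in the box at (150,175) and the second is held upright at (361,172). I'll carry it over.

>>> drive_tool(plan=[[-0.01, 0.006, 0, 0, 0, 0, -1], [-0.02, 0.012, 0, 0, 0, 0, -1], [-0.027, 0.0155, 0, 0, 0, 0, -1], [-0.027, 0.0155, 0, 0, 0, 0, -1], [-0.027, 0.0155, 0, 0, 0, 0, -1], [-0.027, 0.0155, 0, 0, 0, 0, -1], [-0.027, 0.0155, 0, 0, 0, 0, -1], [-0.027, 0.0155, 0, 0, 0, 0, -1], [-0.027, 0.0155, 0, 0, 0, 0, -1], [-0.027, 0.0155, 0, 0, 0, 0, -1]])

```text
t: 13.75
tcp_pos: [0.4632, 0.0255, 0.1785]
tool_rot: [0.738, 0.675, -0.001, -0.001]
force: [-0.5, -0.4, -1.1]
finger_gap: 0.484
gripper_force: 30.6
```

>>> drive_tool(plan=[[-0.027, 0.0155, 0, 0, 0, 0, -1], [-0.027, 0.0155, 0, 0, 0, 0, -1], [-0.027, 0.0155, 0, 0, 0, 0, -1], [-0.027, 0.0155, 0, 0, 0, 0, -1], [-0.027, 0.0155, 0, 0, 0, 0, -1], [-0.027, 0.0155, 0, 0, 0, 0, -1], [-0.027, 0.0155, 0, 0, 0, 0, -1], [-0.02, 0.012, 0, 0, 0, 0, -1], [-0.01, 0.007, 0, 0, 0, 0, -1], [0, 0, 0, 0, 0, 0, -1]])

```text
t: 14.75
tcp_pos: [0.571, -0.2037, 0.1785]
tool_rot: [0.739, 0.674, -0.0, -0.001]
force: [-0.1, -0.2, -0.9]
finger_gap: 0.479
gripper_force: 30.6
```

Run:
```python
from h import *
from station import manip
s=manip.sense(); go(s,[.5887,-.2351,.0565],84.9)
```

```text
tcp [ 0.571  -0.2037  0.1785] yaw 84.8 t 14.8 gap 0.48 | shift [-0.0297  0.0206  0.1219] wz -0.1
```

>>> drive_tool(plan=[[-0.015, 0.01, 0, 0, 0, 0, -1], [-0.0147, 0.0106, 0, 0, 0, 0, -1], [0, 0, 0.015, 0, 0, 0, -1], [0, 0, 0.02, 0, 0, 0, -1], [0, 0, 0.02, 0, 0, 0, -1], [0, 0, 0.015, 0, 0, 0, -1], [0, 0, 0.01, 0, 0, 0, -1], [0, 0, 0, 0, 0, 0, -1], [0, 0, 0, 0, 0, 0, -1]])

```text
t: 15.65
tcp_pos: [0.5892, -0.2332, 0.1]
tool_rot: [0.738, 0.675, 0.0, 0.0]
force: [-0.2, -0.3, -0.6]
finger_gap: 0.48
gripper_force: 30.6
```

Run:
```python
from h import *
from station import manip
s=manip.sense(); go(s,[.5887,-.2351,.0565],84.9)
d=manip.snapshot("wrist"); cv2.imwrite("pics/w4.png",d["image"][:,:,::-1])
```

```text
tcp [ 0.5892 -0.2332  0.1   ] yaw 84.9 t 15.7 gap 0.48 | shift [-0.0019 -0.0004  0.0435] wz 0.0
```

View pics/w4.png

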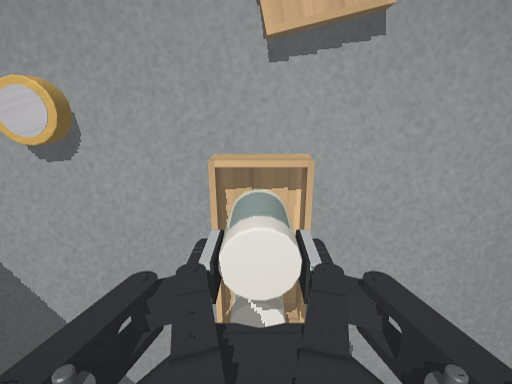

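The jar is over the upper bay with its centre at (260,262). I'll lower, release, rise and move toward the right lid.

>>> drive_tool(plan=[[-0.001, 0, 0.01, 0, 0, 0, -1], [0, 0, 0.015, 0, 0, 0, -1], [0, 0, 0.01, 0, 0, 0, -1], [0, 0, 0.005, 0, 0, 0, -1], [0, 0, 0.0025, 0, 0, 0, -1], [0, 0, 0, 0, 0, 0, -1], [0, 0, 0, 0, 0, 0, 0.1], [0, 0, 0, 0, 0, 0, 0.2], [0, 0, 0, 0, 0, 0, 0.4], [0, 0, 0, 0, 0, 0, 0.4]])

```text
t: 16.7
tcp_pos: [0.5892, -0.2345, 0.0578]
tool_rot: [0.738, 0.675, 0.0, 0.0]
force: [-0.1, -0.5, 0.5]
finger_gap: 0.7
gripper_force: 0.0
```

>>> drive_tool(plan=[[0, 0, -0.02, 0, 0, 0, 0.4], [0, 0, -0.04, 0, 0, 0, 0.4], [0, 0, -0.04, 0, 0, 0, 1], [0, 0, -0.04, 0, 0, 0, 1], [0.0145, -0.0356, 0, 0, 0, 0, 1], [0.0145, -0.0356, 0, 0, 0, 0, 1], [0.0145, -0.0356, 0, 0, 0, 0, 1], [0.0145, -0.0356, 0, 0, 0, 0, 1], [0.0145, -0.0356, 0, 0, 0, 0, 1], [0, 0, 0, 0, 0, 0, 1]])

```text
t: 17.7
tcp_pos: [0.4118, -0.1421, 0.1969]
tool_rot: [0.738, 0.675, -0.001, -0.004]
force: [0.7, -0.3, -1.2]
finger_gap: 0.999
gripper_force: 0.0
```

```bash
cat > lid.py <<'E'
from h import *
from station import manip
import sys
s=manip.sense(); d=manip.snapshot("wrist"); T=wT(s,d); im=d["image"]
if len(sys.argv)>1: cv2.imwrite(sys.argv[1],im[:,:,::-1])
C=cloud(d,T); hsv=cv2.cvtColor(im,cv2.COLOR_RGB2HSV).astype(int)
m=((hsv[...,1]>120)&(hsv[...,2]>130)&(C[...,2]>.003)&(C[...,2]<.03)).astype(np.uint8)
for c in cv2.findContours(m,cv2.RETR_EXTERNAL,cv2.CHAIN_APPROX_NONE)[0]:
    if cv2.contourArea(c)<400: continue
    M=np.zeros(m.shape,np.uint8); cv2.fillPoly(M,[c],1); Q=C[(M>0)&(C[...,2]>.014)&(C[...,2]<.03)]
    print(c.mean((0,1)).round(),cv2.contourArea(c),rect(Q),"z",np.median(Q[:,2]).round(4)); p=rect(Q)[0]/1000; go(s,[p[0],p[1],.02],85)
E
python3 lid.py pics/w5.png
python3 - <<'E'
from h import *
d=dict(np.load("top0.npz"))
E
```

```text
[266. 175.] 1376.5 (array([ 417.8, -144.9]), array([49.8, 50. ]), 86.8) z 0.0191
tcp [ 0.4118 -0.1421  0.1969] yaw 84.9 t 17.7 gap 1.0 | shift [-0.003   0.0076  0.1768] wz -0.1
[263.  50.] 2001.5 (array([425.8, -11.7]), array([49.3, 49.9]), -0.1) z 0.0192
tcp [ 0.4118 -0.1421  0.1969] yaw 84.9 t 17.7 gap 1.0 | shift [0.1304 0.0038 0.1774] wz -0.1
```

View pics/w5.png

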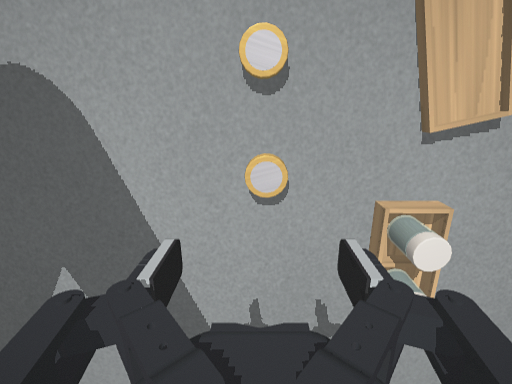

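Lids are at (266,175) and (263,50), and jar 2 stands in the box at (430,250). I'll grasp the near lid.

>>> drive_tool(plan=[[-0.003, 0.0076, 0.02, 0, 0, 0, 1], [0, 0, 0.03, 0, 0, 0, 1], [0, 0, 0.03, 0, 0, 0, 1], [0, 0, 0.03, 0, 0, 0, 1], [0, 0, 0.03, 0, 0, 0, 1], [0, 0, 0.02, 0, 0, 0, 1], [0, 0, 0.01, 0, 0, 0, 1], [0, 0, 0.008, 0, 0, 0, 1], [0, 0, 0, 0, 0, 0, 1], [0, 0, 0, 0, 0, 0, 1]], newtons=25)

```text
t: 18.75
tcp_pos: [0.426, -0.1504, 0.0198]
tool_rot: [0.738, 0.675, 0.0, 0.001]
force: [-0.7, -0.3, 0.4]
finger_gap: 0.998
gripper_force: 0.0
```

Run:
```python
from h import *
from station import manip
go(manip.sense(),[.4178,-.1449,.014],84.9)
```

```text
tcp [ 0.426  -0.1504  0.0198] yaw 84.9 t 18.8 gap 1.0 | shift [ 0.0048 -0.0087  0.0058] wz 0.0
```

>>> drive_tool(plan=[[0.0048, -0.0087, 0, 0, 0, 0, 1], [0, 0, 0.0058, 0, 0, 0, 1], [0, 0, 0, 0, 0, 0, 0.6], [0, 0, 0, 0, 0, 0, 0.3], [0, 0, 0, 0, 0, 0, 0], [0, 0, 0, 0, 0, 0, -0.3], [0, 0, 0, 0, 0, 0, -1], [0, 0, 0, 0, 0, 0, -1], [0, 0, 0, 0, 0, 0, -1], [0, 0, 0, 0, 0, 0, -1]])

```text
t: 19.75
tcp_pos: [0.4173, -0.1446, 0.0138]
tool_rot: [0.738, 0.675, 0.0, 0.0]
force: [-0.8, 0.9, 5.3]
finger_gap: 0.599
gripper_force: 25.7
```

Run:
```python
from h import *
from station import manip
s=manip.sense(); print(s["force"],s["gripper_force"])
a=np.radians(84.3); u=np.array([np.cos(a),np.sin(a)]); c=np.array([.6043,.2894])
for k in(-.036,.036): p=c+k*u; go(s,[p[0],p[1],.12],84.3)
```

```text
[-0.7686917   0.93130186  5.33676056] 25.722654461860657
tcp [ 0.4173 -0.1446  0.0138] yaw 84.9 t 19.8 gap 0.6 | shift [ 0.4129  0.1473 -0.1062] wz 0.6
tcp [ 0.4173 -0.1446  0.0138] yaw 84.9 t 19.8 gap 0.6 | shift [ 0.4849  0.1481 -0.1063] wz 0.6
```

>>> drive_tool(plan=[[0, 0, -0.01, 0, 0, 0, -1], [0, 0, -0.02, 0, 0, 0, -1], [0, 0, -0.03, 0, 0, 0, -1], [0, 0, -0.03, 0, 0, 0, -1], [0, 0, -0.016, 0, 0, 0, -1], [0.02, 0.006, 0, 0, 0, 0, -1], [0.033, 0.01, 0, 0, 0, 0, -1], [0.033, 0.01, 0, 0, 0, 0, -1], [0.033, 0.01, 0, 0, 0, 0, -1], [0.033, 0.01, 0, 0, 0, 0, -1]])

```text
t: 20.75
tcp_pos: [0.4766, 0.0041, 0.1199]
tool_rot: [0.738, 0.675, -0.0, 0.0]
force: [-0.3, -0.7, -0.2]
finger_gap: 0.598
gripper_force: 26.3
```

>>> drive_tool(plan=[[0.033, 0.01, 0, 0, 0, 0, -1], [0.033, 0.01, 0, 0, 0, 0, -1], [0.033, 0.01, 0, 0, 0, 0, -1], [0.033, 0.01, 0, 0, 0, 0, -1], [0.033, 0.01, 0, 0, 0, 0, -1], [0.033, 0.01, 0, 0, 0, 0, -1], [0.033, 0.01, 0, 0, 0, 0, -1], [0.033, 0.01, 0, 0, 0, 0, -1], [0.033, 0.01, 0, 0, 0, 0, -1], [0.02, 0.007, 0, 0, 0, 0.6, -1]])

```text
t: 21.75
tcp_pos: [0.6015, 0.3125, 0.1199]
tool_rot: [0.741, 0.672, 0.0, -0.0]
force: [1.1, -0.0, -0.9]
finger_gap: 0.598
gripper_force: 26.3
```

>>> drive_tool(plan=[[0.016, 0.005, 0, 0, 0, 0, -1], [0, 0, 0, 0, 0, 0, -1], [0, 0, 0, 0, 0, 0, -1], [0, 0, 0, 0, 0, 0, -1]])

```text
t: 22.15
tcp_pos: [0.607, 0.3242, 0.1194]
tool_rot: [0.742, 0.671, -0.001, -0.0]
force: [-0.1, 0.2, 0.4]
finger_gap: 0.594
gripper_force: 26.3
```

Run:
```python
from h import *
from station import manip
s=manip.sense(); print(s["gripper_force"])
d=manip.snapshot("wrist"); T=wT(s,d); cv2.imwrite("pics/w6.png",d["image"][:,:,::-1]); C=cloud(d,T)
m=(C[...,2]>.008)&(C[...,2]<.013)&(C[...,0]>.5)&(C[...,1]>.18)&(C[...,1]<.42); print(rect(C[m]),m.sum())
a=np.radians(84.3); u=np.array([np.cos(a),np.sin(a)]); c=np.array([.6043,.2894])
for k in(-.036,.036): p=c+k*u; go(s,[p[0],p[1],.019],84.3)
```

```text
26.280111372470856
(array([683.9, 281.7]), array([160. , 274.1]), -5.9) 2372
tcp [0.607  0.3242 0.1194] yaw 84.3 t 22.1 gap 0.59 | shift [-0.0708  0.0009  0.1005] wz -0.0
tcp [0.607  0.3242 0.1194] yaw 84.3 t 22.1 gap 0.59 | shift [0.0012 0.0009 0.1004] wz -0.0
```

View pics/w6.png

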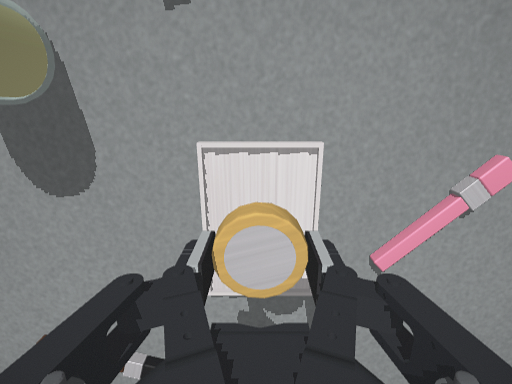

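The lid, at (260,255), is centred over the tray's far half, and the tray edges are parallel to the fingers. I'll lower and release.

>>> drive_tool(plan=[[0.001, 0.001, 0.02, 0, 0, 0, -1], [0, 0, 0.03, 0, 0, 0, -1], [0, 0, 0.025, 0, 0, 0, -1], [0, 0, 0.015, 0, 0, 0, -1], [0, 0, 0.007, 0, 0, 0, -1], [0, 0, 0.003, 0, 0, 0, -1], [0, 0, 0.001, 0, 0, 0, -1], [0, 0, 0, 0, 0, 0, -1], [0, 0, 0, 0, 0, 0, -1]])

```text
t: 23.1
tcp_pos: [0.6096, 0.3266, 0.0197]
tool_rot: [0.741, 0.671, 0.001, 0.0]
force: [-0.1, 0.1, 0.4]
finger_gap: 0.593
gripper_force: 26.3
```

>>> drive_tool(plan=[[0, 0, 0, 0, 0, 0, 0.3], [0, 0, 0, 0, 0, 0, 0.4], [0, 0, 0, 0, 0, 0, 0.4], [0, 0, -0.01, 0, 0, 0, 0.4], [0, 0, -0.03, 0, 0, 0, 0.4], [0, 0, -0.04, 0, 0, 0, 0.4], [0, 0, -0.04, 0, 0, 0, 1], [0, 0, -0.04, 0, 0, 0, 1], [0, 0, 0, 0, 0, 0, 1]])

```text
t: 24.0
tcp_pos: [0.613, 0.3279, 0.1869]
tool_rot: [0.741, 0.671, 0.007, 0.003]
force: [0.7, 0.0, 1.2]
finger_gap: 1.0
gripper_force: 0.0
```

Run:
```python
from h import *
from station import manip
s=manip.sense(); go(s,[.4258,-.0117,.18],84.9)
```

```text
tcp [0.613  0.3279 0.1869] yaw 84.3 t 24.0 gap 1.0 | shift [-0.3565 -0.1528  0.0026] wz -0.6
```

>>> drive_tool(plan=[[-0.0297, -0.0127, 0, 0, 0, 0, 1], [-0.0297, -0.0127, 0, 0, 0, 0, 1], [-0.0297, -0.0127, 0, 0, 0, 0, 1], [-0.0297, -0.0127, 0, 0, 0, 0, 1], [-0.0297, -0.0127, 0, 0, 0, 0, 1], [-0.0297, -0.0127, 0, 0, 0, 0, 1], [-0.0297, -0.0127, 0, 0, 0, 0, 1], [-0.0297, -0.0127, 0, 0, 0, 0, 1], [-0.0297, -0.0127, 0, 0, 0, 0, 1], [-0.0297, -0.0127, 0, 0, 0, 0, 1]])

```text
t: 25.0
tcp_pos: [0.4522, 0.0424, 0.1788]
tool_rot: [0.741, 0.671, 0.0, 0.0]
force: [-0.1, -0.3, 0.8]
finger_gap: 0.999
gripper_force: 0.0
```

>>> drive_tool(plan=[[-0.0297, -0.0127, 0, 0, 0, 0, 1], [-0.0297, -0.0127, 0, 0, 0, 0, 1], [0, 0, 0, 0, 0, 0, 1], [0, 0, 0, 0, 0, 0, 1], [0, 0, 0, 0, 0, 0, 1], [0, 0, 0, 0, 0, 0, 1]])

```text
t: 25.6
tcp_pos: [0.4224, -0.0125, 0.1786]
tool_rot: [0.741, 0.672, 0.0, 0.0]
force: [0.2, 0.4, 0.6]
finger_gap: 0.997
gripper_force: 0.0
```

```bash
python3 lid.py
```

```text
[262. 174.] 1560.0 (array([425.8, -10.4]), array([50.2, 50.3]), -69.4) z 0.0191
tcp [ 0.4224 -0.0125  0.1786] yaw 84.4 t 25.6 gap 1.0 | shift [0.0024 0.0031 0.1586] wz -0.6
```

>>> drive_tool(plan=[[0.0024, 0.0031, 0.02, 0, 0, 0, 1], [0, 0, 0.03, 0, 0, 0, 1], [0, 0, 0.03, 0, 0, 0, 1], [0, 0, 0.03, 0, 0, 0, 1], [0, 0, 0.03, 0, 0, 0, 1], [0, 0, 0.015, 0, 0, 0, 1], [0, 0, 0.009, 0, 0, 0, 1], [0, 0, 0, 0, 0, 0, 1], [0, 0, 0, 0, 0, 0, 1], [0, 0, 0, 0, 0, 0, 1]])

```text
t: 26.65
tcp_pos: [0.4258, -0.0112, 0.0153]
tool_rot: [0.741, 0.671, 0.0, 0.001]
force: [0.0, 0.2, -0.6]
finger_gap: 1.001
gripper_force: 0.0
```

>>> drive_tool(plan=[[0, 0, 0, 0, 0, 0, 0.6], [0, 0, 0, 0, 0, 0, 0.3], [0, 0, 0, 0, 0, 0, 0], [0, 0, 0, 0, 0, 0, -0.3], [0, 0, 0, 0, 0, 0, -1], [0, 0, 0, 0, 0, 0, -1], [0, 0, 0, 0, 0, 0, -1], [0, 0, 0, 0, 0, 0, -1]])

```text
t: 27.45
tcp_pos: [0.4256, -0.0113, 0.0153]
tool_rot: [0.741, 0.671, 0.0, 0.001]
force: [-0.5, 0.3, 6.5]
finger_gap: 0.599
gripper_force: 24.9
```

>>> drive_tool(plan=[[0, 0, -0.01, 0, 0, 0, -1], [0, 0, -0.02, 0, 0, 0, -1], [0, 0, -0.03, 0, 0, 0, -1], [0, 0, -0.03, 0, 0, 0, -1], [0, 0, -0.016, 0, 0, 0, -1], [0, 0, 0, 0, 0, 0, -1]])

```text
t: 28.05
tcp_pos: [0.4263, -0.0114, 0.1229]
tool_rot: [0.741, 0.671, 0.001, 0.002]
force: [-0.9, 0.6, -0.5]
finger_gap: 0.594
gripper_force: 26.5
```

Run:
```python
from h import *
from station import manip
s=manip.sense(); print(s["gripper_force"])
a=np.radians(84.3); u=np.array([np.cos(a),np.sin(a)]); c=np.array([.6043,.2894]); p=c-.036*u; go(s,[p[0],p[1],.12],84.3)
```

```text
26.511746048927307
tcp [ 0.4263 -0.0114  0.1229] yaw 84.3 t 28.1 gap 0.59 | shift [0.281  0.1472 0.0034] wz 0.0
```

>>> drive_tool(plan=[[0.015, 0.008, 0, 0, 0, 0, -1], [0.03, 0.016, 0, 0, 0, 0, -1], [0.034, 0.018, 0, 0, 0, 0, -1], [0.034, 0.018, 0, 0, 0, 0, -1], [0.034, 0.018, 0, 0, 0, 0, -1], [0.034, 0.018, 0, 0, 0, 0, -1], [0.034, 0.018, 0, 0, 0, 0, -1], [0.034, 0.018, 0, 0, 0, 0, -1], [0.02, 0.01, 0, 0, 0, 0, -1], [0.012, 0.005, 0, 0, 0, 0, -1]])

```text
t: 29.05
tcp_pos: [0.5996, 0.2555, 0.119]
tool_rot: [0.741, 0.672, -0.0, -0.0]
force: [0.1, 0.1, 0.2]
finger_gap: 0.597
gripper_force: 26.5
```

>>> drive_tool(plan=[[0, 0, 0.015, 0, 0, 0, -1], [0, 0, 0.02, 0, 0, 0, -1], [0, 0, 0.015, 0, 0, 0, -1], [0, 0, 0, 0, 0, 0, -1], [0, 0, 0, 0, 0, 0, -1]])

```text
t: 29.55
tcp_pos: [0.5986, 0.2529, 0.0697]
tool_rot: [0.742, 0.671, -0.001, -0.001]
force: [0.3, 0.6, -0.0]
finger_gap: 0.593
gripper_force: 26.5
```

Run:
```python
from h import *
from station import manip
s=manip.sense(); print(s["gripper_force"])
a=np.radians(84.3); u=np.array([np.cos(a),np.sin(a)]); c=np.array([.6043,.2894]); p=c-.036*u; go(s,[p[0],p[1],.02],84.3)
d=manip.snapshot("wrist"); cv2.imwrite("pics/w7.png",d["image"][:,:,::-1])
```

```text
26.511280238628387
tcp [0.5986 0.2529 0.0697] yaw 84.2 t 29.6 gap 0.59 | shift [0.0009 0.0021 0.0496] wz -0.1
```

View pics/w7.png

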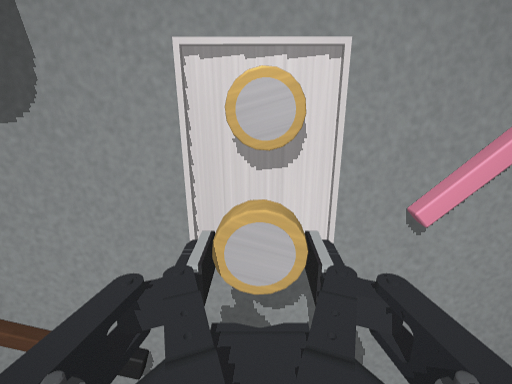

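The first lid lies flat at (265,108). The second is above the near half at (260,250). I'll lower and release.

>>> drive_tool(plan=[[0.001, 0.002, 0.015, 0, 0, 0, -1], [0, 0, 0.015, 0, 0, 0, -1], [0, 0, 0.01, 0, 0, 0, -1], [0, 0, 0.006, 0, 0, 0, -1], [0, 0, 0.003, 0, 0, 0, -1], [0, 0, 0.001, 0, 0, 0, -1], [0, 0, 0, 0, 0, 0, -1], [0, 0, 0, 0, 0, 0, 0.3], [0, 0, 0, 0, 0, 0, 0.4], [0, 0, 0, 0, 0, 0, 0.4]])

```text
t: 30.6
tcp_pos: [0.6018, 0.2547, 0.021]
tool_rot: [0.741, 0.671, 0.0, 0.0]
force: [1.5, -0.6, -0.4]
finger_gap: 0.7
gripper_force: 0.0
```

>>> drive_tool(plan=[[0, 0, -0.01, 0, 0, 0, 0.4], [0, 0, -0.03, 0, 0, 0, 0.4], [0, 0, -0.04, 0, 0, 0, 0.4], [0, 0, -0.04, 0, 0, 0, 1], [0, 0, -0.04, 0, 0, 0, 1], [0, 0, -0.02, 0, 0, 0, 1], [0, 0, 0, 0, 0, 0, 1]])

```text
t: 31.3
tcp_pos: [0.6039, 0.2553, 0.2059]
tool_rot: [0.741, 0.671, 0.004, 0.002]
force: [-0.1, 0.7, 0.3]
finger_gap: 1.0
gripper_force: 0.0
```

Run:
```python
from h import *
from station import manip
s=manip.sense(); go(s,[.4065,.1374,.2],157)
```

```text
tcp [0.6039 0.2553 0.2059] yaw 84.3 t 31.3 gap 1.0 | shift [-0.137  -0.1848  0.0037] wz -72.7
```

>>> drive_tool(plan=[[-0.0228, -0.0308, 0, 0, 0, 0, 1], [-0.0228, -0.0308, 0, 0, 0, 0, 1], [-0.0228, -0.0308, 0, 0, 0, 0, 1], [-0.0228, -0.0308, 0, 0, 0, 0, 1], [-0.0228, -0.0308, 0, 0, 0, 0, 1], [-0.0228, -0.0308, 0, 0, 0, 0, 1], [0, 0, 0, 0, 0, -8, 1], [0, 0, 0, 0, 0, -8, 1], [0, 0, 0, 0, 0, -8, 1], [0, 0, 0, 0, 0, -8, 1]])

```text
t: 32.3
tcp_pos: [0.4031, 0.1367, 0.1999]
tool_rot: [0.525, 0.851, -0.001, -0.001]
force: [0.8, -0.2, 1.0]
finger_gap: 1.0
gripper_force: 0.0
```

>>> drive_tool(plan=[[0, 0, 0, 0, 0, -8, 1], [0, 0, 0, 0, 0, -8, 1], [0, 0, 0, 0, 0, -8, 1], [0, 0, 0, 0, 0, -8, 1], [0, 0, 0, 0, 0, -8.5, 1], [0, 0, 0, 0, 0, 0, 1], [0, 0, 0, 0, 0, 0, 1], [0, 0, 0, 0, 0, 0, 1]])

```text
t: 33.1
tcp_pos: [0.4037, 0.1369, 0.2003]
tool_rot: [0.202, 0.979, -0.0, -0.0]
force: [-0.8, -0.6, -0.3]
finger_gap: 1.002
gripper_force: 0.0
```

Run:
```python
from h import *
from station import manip
s=manip.sense(); d=manip.snapshot("wrist"); T=wT(s,d); im=d["image"]; cv2.imwrite("pics/w8.png",im[:,:,::-1])
hsv=cv2.cvtColor(im,cv2.COLOR_RGB2HSV).astype(int); C=cloud(d,T)
near=np.hypot(C[...,0]-.4065,C[...,1]-.1374)<.1
m=near&(hsv[...,1]>110)&(C[...,2]>.009)&(C[...,2]<.022); w=near&(C[...,2]>.009)&(C[...,2]<.022)
print("handle",m.sum(),rect(C[m]),"whole",w.sum(),rect(C[w])); go(s,[.4065,.1374,.014],157.1)
```

```text
handle 982 (array([383.6, 147.6]), array([13.7, 97.2]), -22.8) whole 1856 (array([406.6, 139. ]), array([ 23.2, 148.5]), -23.3)
tcp [0.4037 0.1369 0.2003] yaw 156.7 t 33.1 gap 1.0 | shift [-0.0025  0.0016  0.1863] wz -0.4
```

View pics/w8.png

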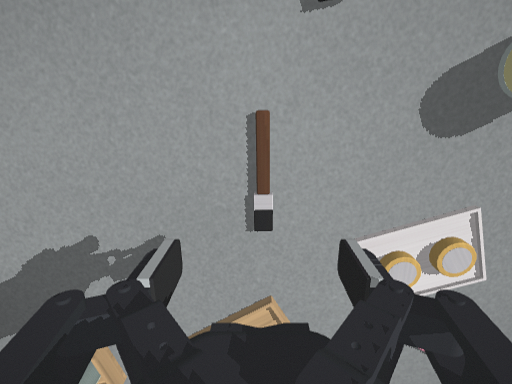

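The brush lies vertically with its handle from (262,110) to (262,195) and its head at (263,220). Both lids lie in the tray at (400,270) and (455,257). I'll descend on the brush middle.

>>> drive_tool(plan=[[-0.001, 0.002, 0.02, 0, 0, -0.4, 1], [0, 0, 0.03, 0, 0, 0, 1], [0, 0, 0.03, 0, 0, 0, 1], [0, 0, 0.03, 0, 0, 0, 1], [0, 0, 0.03, 0, 0, 0, 0.5], [0, 0, 0.025, 0, 0, 0, 0], [0, 0, 0.012, 0, 0, 0, 0], [0, 0, 0.0055, 0, 0, 0, 0], [0, 0, 0, 0, 0, 0, 0], [0, 0, 0, 0, 0, 0, 0]], newtons=25)

```text
t: 34.15
tcp_pos: [0.4061, 0.1384, 0.0184]
tool_rot: [0.198, 0.98, 0.0, 0.0]
force: [-0.1, -0.5, 0.7]
finger_gap: 0.5
gripper_force: 0.0
```

>>> drive_tool(plan=[[0, 0, 0, 0, 0, 0, -0.2], [0, 0, 0, 0, 0, 0, -0.4], [0, 0, 0, 0, 0, 0, -0.6], [0, 0, 0, 0, 0, 0, -0.8], [0, 0, 0, 0, 0, 0, -1], [0, 0, 0, 0, 0, 0, -1], [0, 0, 0, 0, 0, 0, -1], [0, 0, 0, 0, 0, 0, -1]])

```text
t: 34.95
tcp_pos: [0.4062, 0.1384, 0.0186]
tool_rot: [0.198, 0.98, 0.0, 0.001]
force: [-0.1, 0.9, 5.7]
finger_gap: 0.177
gripper_force: 25.6
```

>>> drive_tool(plan=[[0, 0, -0.01, 0, 0, 0, -1], [0, 0, -0.02, 0, 0, 0, -1], [0, 0, -0.03, 0, 0, 0, -1], [0, 0, -0.03, 0, 0, 0, -1], [0, 0, -0.01, 0, 0, 0, -1], [0, 0, 0, 0, 0, 0, -1], [0, 0, 0, 0, 0, 0, -1]])

```text
t: 35.65
tcp_pos: [0.4053, 0.1383, 0.1177]
tool_rot: [0.198, 0.98, -0.0, -0.0]
force: [-0.4, 0.4, -0.7]
finger_gap: 0.176
gripper_force: 24.9
```

Run:
```python
from h import *
from station import manip
s=manip.sense(); print(s["gripper_force"]); go(s,[.6364,-.012,.11],97.9)
```

```text
24.871266782283783
tcp [0.4053 0.1383 0.1177] yaw 157.2 t 35.6 gap 0.18 | shift [-0.2713 -0.049   0.0076] wz 59.3
```

>>> drive_tool(plan=[[-0.0301, -0.0054, 0, 0, 0, 0, -1], [-0.0301, -0.0054, 0, 0, 0, 0, -1], [-0.0301, -0.0054, 0, 0, 0, 0, -1], [-0.0301, -0.0054, 0, 0, 0, 0, -1], [-0.0301, -0.0054, 0, 0, 0, 0, -1], [-0.0301, -0.0054, 0, 0, 0, 0, -1], [-0.0301, -0.0054, 0, 0, 0, 0, -1], [-0.0301, -0.0054, 0, 0, 0, 0, -1], [-0.0301, -0.0054, 0, 0, 0, 0, -1], [0, 0, 0, 0, 0, 7, -1]])

```text
t: 36.65
tcp_pos: [0.64, -0.0143, 0.1158]
tool_rot: [0.26, 0.966, -0.0, 0.001]
force: [0.3, -0.8, -0.0]
finger_gap: 0.178
gripper_force: 24.9
```

>>> drive_tool(plan=[[0, 0, 0, 0, 0, 7.5, -1], [0, 0, 0, 0, 0, 7.5, -1], [0, 0, 0, 0, 0, 7.5, -1], [0, 0, 0, 0, 0, 7.5, -1], [0, 0, 0, 0, 0, 7.5, -1], [0, 0, 0, 0, 0, 7.5, -1], [0, 0, 0, 0, 0, 7.3, -1], [0, 0, 0, 0, 0, 0, -1], [0, 0, 0, 0, 0, 0, -1], [0, 0, 0, 0, 0, 0, -1]])

```text
t: 37.65
tcp_pos: [0.6361, -0.0114, 0.117]
tool_rot: [0.656, 0.755, -0.0, -0.001]
force: [-0.5, 0.1, -0.9]
finger_gap: 0.18
gripper_force: 24.9
```

Run:
```python
from h import *
from station import manip
s=manip.sense(); print(s["gripper_force"]); go(s,[.6364,-.012,.0245],97.9)
d=manip.snapshot("wrist"); cv2.imwrite("pics/w9.png",d["image"][:,:,::-1])
```

```text
24.864682853221893
tcp [ 0.6361 -0.0114  0.117 ] yaw 98.0 t 37.6 gap 0.18 | shift [-0.0007  0.0003  0.0925] wz 0.1
```

View pics/w9.png

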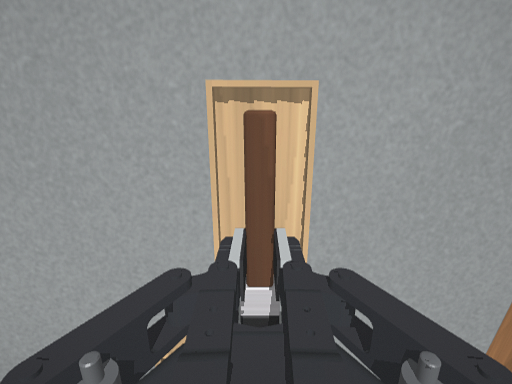

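The brush, handle end at (260,113), is aligned and centred over its tray. I'll lower, release, then rise.

>>> drive_tool(plan=[[0, 0, 0.02, 0, 0, 0, -1], [0, 0, 0.025, 0, 0, 0, -1], [0, 0, 0.02, 0, 0, 0, -1], [0, 0, 0.015, 0, 0, 0, -1], [0, 0, 0.008, 0, 0, 0, -1], [0, 0, 0.004, 0, 0, 0, -1], [0, 0, 0, 0, 0, 0, -1], [0, 0, 0, 0, 0, 0, -1], [0, 0, 0, 0, 0, 0, -1]])

```text
t: 38.6
tcp_pos: [0.6373, -0.0115, 0.027]
tool_rot: [0.657, 0.754, 0.0, 0.001]
force: [0.4, 0.8, -0.6]
finger_gap: 0.181
gripper_force: 24.9
```

>>> drive_tool(plan=[[0, 0, 0, 0, 0, 0, -0.6], [0, 0, 0, 0, 0, 0, -0.4], [0, 0, 0, 0, 0, 0, -0.3], [0, 0, 0, 0, 0, 0, -0.3], [0, 0, -0.01, 0, 0, 0, -0.3], [0, 0, -0.03, 0, 0, 0, -0.3], [0, 0, -0.05, 0, 0, 0, -0.3], [0, 0, -0.05, 0, 0, 0, 1], [0, 0, -0.05, 0, 0, 0, 1], [0, 0, 0, 0, 0, 0, 1]])

```text
t: 39.6
tcp_pos: [0.6416, -0.0122, 0.2254]
tool_rot: [0.657, 0.754, 0.005, 0.008]
force: [0.8, 0.3, -0.5]
finger_gap: 0.85
gripper_force: 0.0
```

>>> drive_tool(plan=[[-0.04, -0.04, 0, 0, 0, 0, 1], [-0.04, -0.04, 0, 0, 0, 0, 1], [-0.04, -0.04, 0, 0, 0, 0, 1], [0, -0.04, 0, 0, 0, 0, 1], [0, -0.04, 0, 0, 0, 0, 1], [0, 0, 0, 0, 0, 0, 1], [0, 0, 0, 0, 0, 0, 1]])

```text
t: 40.3
tcp_pos: [0.4665, -0.1424, 0.2165]
tool_rot: [0.657, 0.754, 0.0, 0.001]
force: [1.2, -1.3, -0.1]
finger_gap: 1.0
gripper_force: 0.0
```

Run:
```python
from h import *
from station import manip
a=manip.snapshot("scene")["image"]; b=manip.snapshot("top")["image"]
o=np.zeros((600,800,3),np.uint8); A=cv2.resize(a[120:310,110:380],(800,563))[:, :]
cv2.imwrite("pics/f1.png",A[:,:,::-1]); cv2.imwrite("pics/f2.png",cv2.resize(b[90:350,60:480],(800,495))[:,:,::-1])
```

```text
(no output)
```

View pics/f1.png

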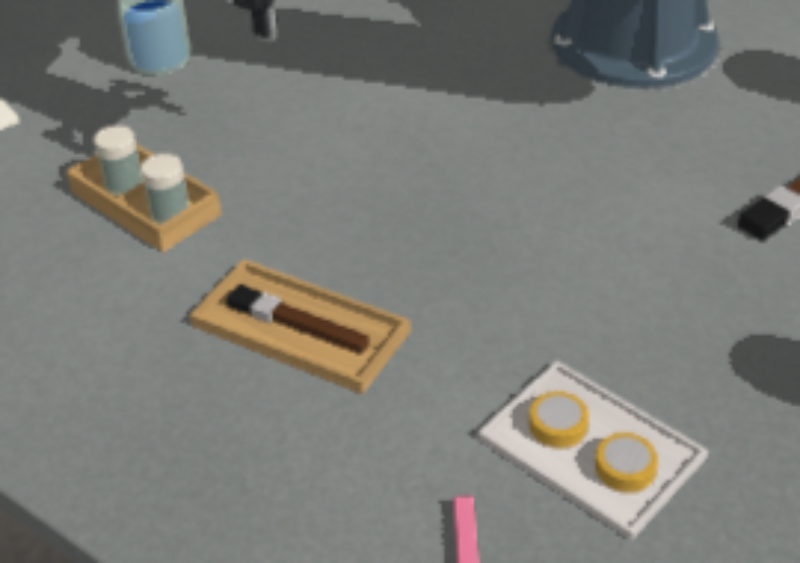

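View pics/f2.png

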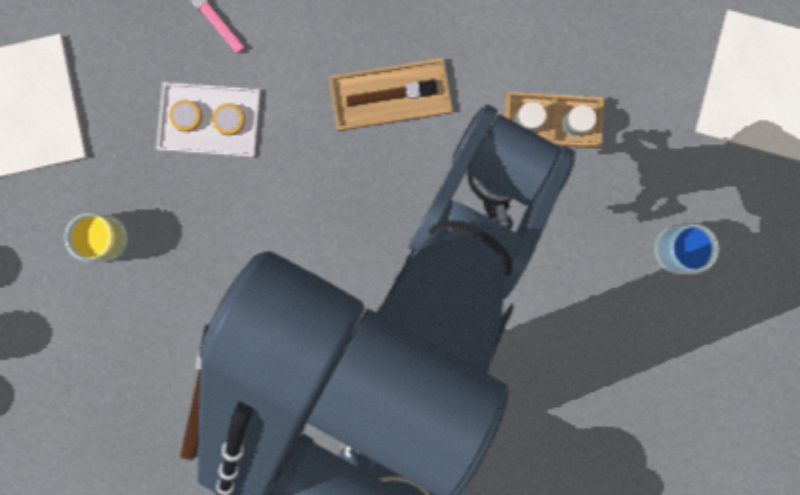

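The final views show the jars upright in separate bays (scene 118,160 and 165,190), the brush flat in its tray (300,320), the lids flat side by side (560,418 and 627,460), and both pots where they were.

```bash
python3 -c "
from station import manip
print(manip.sign_off())"
```

```text
the job is handed in; nothing more can be done
None
```

The job is done and handed in at about 40 s on the robot's clock: one jar upright in each bay, both lids flat in the metal tray, the small brown brush flat in its tray, and both paint pots untouched.

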